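Run up the polishing spindle with its dead-man lever

TASK

Run up the stone polisher: first bring the speed lever into line with the brass preset hand on its quadrant and leave it there. Then flip the safety catch of the run lever right over towards the robot, and only after that pull the run lever towards the robot to its stop and keep holding it: the spring would return it, so the program finishes while still holding it there. Leave everything else on the bench where it is.

Things in the scene. Friction and masses are not known exactly. Their poses are not given: they have to be found in the camera images.
- speed_stand: Grey housing of the speed control, bolted down: foot 180 x 110 x 12 mm, top at z 60 mm. Origin at the centre of its underside, x pointing away from the robot, y left, z up. Speed lever and preset hand turn about the line x = 0, z = 75 mm, parallel to y. A fixed steel quadrant disc, radius 72 mm, stands at y = 22 to 26 mm; the lever's grip and the hand's head reach beyond its rim.
- speed_lever (a joint): Angle of the speed lever: 0 = upright, positive = leaning to the stand's +x (away from the robot), range -0.85 to 0.85 rad. Stiff hinge: it stays where it is left; about 1.3 N at the grip moves it.
- speed_grip (a point): Centre of the speed lever's black grip, 115 mm from the hinge: a short cylinder of diameter 28 mm, 24 mm long along the hinge (its flat ends face the stand's y and -y), on a steel bar 12 x 8 mm. Its z axis points along the lever away from the hinge.
- preset_hand (a joint): Angle of the preset hand, counted like speed_lever; it shows the wanted speed. It is fixed for the run and nothing can move or touch it.
- preset_tip (a point): Head of the brass preset hand, a thin pointer turning about the same hinge at the outer (y = 24 mm) side of the quadrant, its head 84 mm from the hinge and visible beyond the rim. Its z axis points along the hand away from the hinge. The lever is in line when both z axes agree.
- run_stand: Grey housing of the run control, bolted down (cannot move): foot 220 x 110 x 12 mm, housing top at z 70 mm. Origin at the centre of the underside, z up, x pointing away from the robot, y to the left. The run lever's hinge is the line x = 40, z = 85 mm and the catch's hinge the line x = -70, z = 115 mm, both parallel to y.
- catch (a joint): Angle of the safety catch: 0 = closed, lying level, its free end towards +x just in front of the run lever as a strut that blocks it; grows as the free end is lifted and swung over towards the robot (-x); pi/2 = upright; stop at 2.5 rad. It turns freely: past upright it falls over to its stop by its own weight (70 g) and stays there.
- catch_tab (a point): Middle of the upright aluminium tab on the catch: 18 mm wide along the hinge (y), 16 mm along the catch and 31 mm tall above the strut (this point is 12 mm below its top). With the catch closed the point lies 60 mm in +x and 24 mm above the catch's hinge, and it turns with the catch about that hinge. The strut is 10 x 10 mm, 96 mm long.
- run_lever (a joint): Run lever: 0 = off, leaning 0.5 rad to +x (away from the robot); grows as it is pulled towards the robot; stop at 1.0 rad, leaning 0.5 rad to -x. Under 0.15 rad of play with the catch closed. A spring returns it: 2 N at the grip at 0, 6 N at the stop. Pinched by a tool that does not tilt along, the grip turns in the fingers and may creep 10 to 20 mm: draw on until the stop.
- run_handle: The run lever's bar and grip. Origin at the centre of the black rubber grip, 135 mm from the run lever's hinge: a short cylinder of diameter 32 mm, 28 mm long along the hinge (its flat ends face the stand's y and -y), on a steel bar 14 x 12 mm. Its axes equal those of run_stand while the lever is off and turn with the lever.
- chisel: Bystander, to be left where it is: stone chisel, dark steel bar 180 x 18 x 18 mm with a flat tip, lying along its x; origin at the centre of its underside.
- dust_brush: Bystander, to be left where it is: wooden dust brush about 200 mm long, lying along its x; origin at the centre of its underside.
- mallet: Bystander, to be left where it is: mallet: dark steel head (diameter 70, 110 mm long along y) on a wooden shaft along x, 255 mm long in all, lying; origin at the centre of its underside.
- offcut: Bystander, to be left where it is: rough pale stone block 90 x 60 x 45 mm; origin at the centre of its underside.
- tile: Bystander, to be left where it is: marble sample tile 100 x 100 x 12 mm lying flat; origin at the centre of its underside.
- polish_tin: Bystander, to be left where it is: closed aluminium tin, diameter 80, height 70 mm, standing; origin at the centre of its underside.
- disc: Bystander, to be left where it is: black rubber backing disc, diameter 100, thickness 12 mm, lying flat; origin at the centre of its underside.
Not all that is in view belongs to the job. What is shaped like the speed_stand but green is not meant.

How it is judged:
By the outcome, as a careful person would: the job done as asked, in the order asked, and still so for the second after the job is handed in, while the arm keeps its last pose, push and grip.
It also fails if it takes over 64 s, if anything falls off the work surface, if the arm or the gripper's body presses on something with over 40 N, if the wrist force passes 120 N, or if a joint passes its speed limit or range.

ROBOT

A 6-joint arm with a two-finger parallel gripper is mounted at the origin on the work surface. World frame = base frame: x ahead of the robot, y to its left, z up, the work surface at z = 0. Lengths are in mm, angles in degrees, forces in N, time in s.
With the tool pointing down it reaches from about 350 to 950 mm from the base axis. Payload 17.4 kg.
Tool frame: the origin (TCP) lies at the very end of the fingers, on their centre line; the grasp point (between the pads) lies 19 mm behind it; z points along the fingers, y is the line along which they close (so a half turn about z gives the same grasp; the last joint's range is limited). The gripper opens to 93 mm and grips with 3 to 60 N. Pads are 15 mm wide; open, the fingers measure 128 mm over their backs; the gripper's body (75 mm by 188 mm) begins 65 mm behind the grasp point.
Start: joints at [-76.593, 6.646, 82.598, -0, 90.757, -2.166], TCP at [181.205, -650.228, 189.346] pointing down, gripper open.
Joint ranges: [-162.19, 162.19], [-47.58, 125.68], [4.15, 143.07], [-65.23, 245.23], [0.69, 171.88], [-170.13, 170.13]. Speed limits (degrees/s): [108.29, 108.29, 127.2, 180, 180, 180].

INTERFACE

Orientations are given as [roll, pitch, yaw] about the fixed x, y, z axes, in that order (R = Rz(yaw) Ry(pitch) Rx(roll)).
In Python, from cell import monitor, vision, ctrl, finder gives the robot as it stands.
- The arm moves only by the tool play_rows, never from a script. Its argument "deltas" is a list of rows, each a list of 6 numbers: the shift along the tool's x, y, z in cm, then the turn, a rotation vector about the tool's x, y, z in degrees. A call has 1 to 8 rows; each row is the pose to reach, as a shift and turn from the pose commanded when the call began, along the tool's axes at that moment; what a row does not reach only later rows make up. A row lasts 1/12 s, in which the tool goes at most 41.7 mm and 7.16 degrees, less where a joint would pass 70% of its speed; a pose out of reach is approached as far as the arm can. A call with a gripper value outside its range is refused whole. "gripper" is the closure, from 0 (fully open) to 1 (shut), set as the call begins (left out, the last holds). The fingers move at their own pace and stop on an object; "force" is the grip in N (left out, the last holds). Time passes only in rows, so rows that repeat a pose let the fingers close. It gives the time, the measured TCP pose, the force, the opening and the grip force at its end, in the units of the state.
- monitor.state(): the state, without advancing time (a new reading comes with each control period).
- vision.capture(name): name is "side" or "top" or "wrist"; returns (picture, depth): 384x512x3 uint8, red, green, blue; 384x512 float32, mm along the optical axis (not along the pixel's ray), 0 where there is no reading.
- vision.camera_info(name): a dict with "mtx" (3x3 intrinsics, pixels), "pose" (4x4, takes a point from camera to world coordinates); the wrist camera has in their place "mount" (4x4, takes a point from camera to tool coordinates, whose origin is the TCP and whose axes are the flange's). Camera axes: x right, y down, z forward; pixel columns grow to the right and rows downward; lengths in mm; the calibration is good to about 2 mm. A picture is of the moment at which its call begins: read the wrist's pose just before it. camera_info takes no time and is no camera call.
- ctrl.hand_in(): hands the job in; it is judged then, once.
Trained networks look in the newest picture that a camera, given by its name, has taken for a name from the list of things; names that differ only in an ending like _2 or _b are one class to them, and where a whole thing is asked for, a point or a joint stands for the part that bears it (a point fixed in the world has none). Each returns a list of dicts, best first, with "confidence" (0 to 1); they miss things now and then, are a little off and sometimes report something else, mostly with a low value. They report only what shows in the picture. A call takes as long as a camera call. They do not tell look-alikes from the thing itself.
- finder.outline_of(camera, label): "mask" (384x512 bool, what is visible of it).
- finder.pinpoint(camera, label): "xyz" ([x, y, z] in mm, in world coordinates, good to about 4 mm: a listed point, or the origin of a listed thing).
The state is a dict: "time_s": time; "joint_positions": joint angles; "dq": joint speeds; "joint_efforts": joint torques, N m; "tool_pos": TCP position; "tool_rot": TCP orientation; "wrist_force": force on the tool from outside, world axes, zero at the start; "wrist_torque": the same for the moment, N m; "opening": finger opening in mm; "grasp_force": force on a finger pad.
Only numpy, scipy, OpenCV 4.12 (cv2) and the standard library are available. Lean on these libraries where they do the work, as an engineer would, in place of code of your own. Each camera call takes 0.05 s, during which the arm holds its last target. There are 200 camera calls.

## Working session

There is one attempt and no reset: what is moved stays moved. The work goes in short steps, Python scripts to look and compute and a tool call to move; the robot and the scene stay as the last step left them, time stands still between calls to the robot, and variables do not carry over. Pictures are saved under pics/ and viewed, at most 10 in all, crops included, and the job is handed in when it is done.

Besides the shell and the picture viewer there is one more tool, called after "Emit:" as a command line: name --pt "numbers of a row" for each row, then --argument value for the rest. play_rows: Moves the arm, as the interface text tells. Its arguments: {"type":"object","properties":{"deltas":{"type":"array","items":{"type":"array","items":{"type":"number"}}},"gripper":{"type":"number"},"force":{"type":"number"}},"required":["deltas"]}

```bash
mkdir -p pics; cat > look.py <<'E'
import numpy as np,cv2
from cell import monitor,vision,ctrl,finder
E
python3 - <<'E'
from look import *
ims=[]
for c in ["top","side"]:
    p,d=vision.capture(c); cv2.imwrite(f"pics/{c}0.png",p[:,:,::-1]); np.save(f"pics/{c}d.npy",d)
    print(c,np.round(vision.camera_info(c)["pose"],2).tolist(),np.round(vision.camera_info(c)["mtx"],1).tolist())
    for l in ["speed_stand","speed_grip","preset_tip","run_stand","catch_tab","run_handle"]:
        print(l,[(np.round(r["xyz"]).tolist(),round(r["confidence"],2)) for r in finder.pinpoint(c,l)[:4]])
s=monitor.state();print(s["tool_pos"],s["tool_rot"],s["time_s"])
E
```

```text
top [[-0.01, -0.98, 0.19, 308.94], [-1.0, 0.01, 0.01, 16.55], [-0.01, -0.19, -0.98, 1346.85], [0.0, 0.0, 0.0, 1.0]] [[381.9, 0.0, 249.8], [0.0, 381.9, 186.6], [0.0, 0.0, 1.0]]
speed_stand [([314.0, 279.0, 0.0], 0.81), ([274.0, -290.0, 2.0], 0.68), ([548.0, 185.0, -1.0], 0.55)]
speed_grip [([486.0, 182.0, 174.0], 0.55), ([268.0, -295.0, 189.0], 0.54)]
preset_tip [([263.0, -266.0, 156.0], 0.59), ([584.0, 212.0, 150.0], 0.48)]
run_stand [([539.0, -153.0, -1.0], 0.97)]
catch_tab [([532.0, -156.0, 139.0], 0.67), ([642.0, -120.0, 205.0], 0.61)]
run_handle [([393.0, 442.0, -3.0], 0.41)]
side [[-1.0, -0.02, 0.04, 465.16], [-0.04, 0.71, -0.71, 1036.3], [-0.01, -0.71, -0.71, 1162.21], [0.0, 0.0, 0.0, 1.0]] [[498.5, 0.0, 247.2], [0.0, 498.5, 186.0], [0.0, 0.0, 1.0]]
speed_stand [([273.0, -288.0, 2.0], 0.88), ([548.0, 184.0, 6.0], 0.65), ([313.0, 276.0, -1.0], 0.63)]
speed_grip [([315.0, 269.0, 187.0], 0.71), ([479.0, 180.0, 171.0], 0.67), ([272.0, -290.0, 190.0], 0.44)]
preset_tip [([580.0, 214.0, 150.0], 0.68), ([314.0, 294.0, 158.0], 0.47), ([261.0, -266.0, 158.0], 0.44)]
run_stand [([538.0, -152.0, 0.0], 0.72)]
catch_tab [([534.0, -157.0, 137.0], 0.64)]
run_handle [([640.0, -117.0, 204.0], 0.9)]
[ 181.21111566 -650.2191489   189.3626893 ] [-1.79999271e+02  1.75182259e-03  1.55741667e+01] 0.7
```

View pics/top0.png

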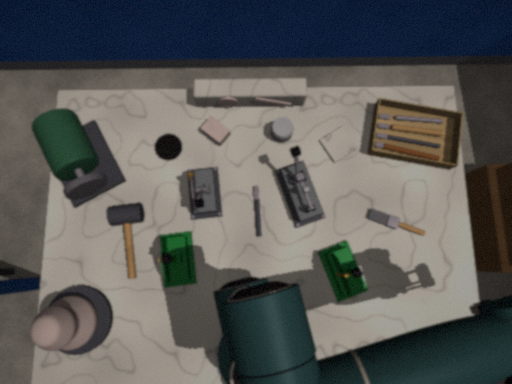

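View pics/side0.png

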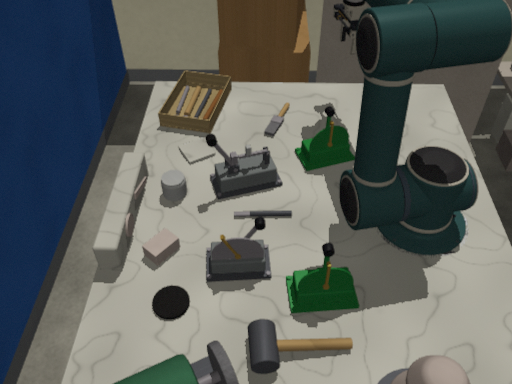

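The grey speed stand sits at about px (205,192) in the top view and (238,258) in the side view, with its lever leaning towards the robot. The run stand is at top (300,192). The two green stands are decoys.

```bash
cat >> look.py <<'E'
from scipy.spatial.transform import Rotation as Ro
def T():
    s=monitor.state(); M=np.eye(4); M[:3,3]=s["tool_pos"]; M[:3,:3]=Ro.from_euler("xyz",s["tool_rot"],degrees=True).as_matrix(); return M
def delta(p,yaw,M=None,pitch=0):
    M=T() if M is None else M
    R=Ro.from_euler("xyz",[180,pitch,yaw],degrees=True).as_matrix()
    return np.round(np.r_[M[:3,:3].T@(np.array(p)-M[:3,3])/10,Ro.from_matrix(M[:3,:3].T@R).as_rotvec(degrees=True)],2).tolist()
def cam(c):
    i=vision.camera_info(c); return i["mtx"],(i["pose"] if c!="wrist" else T()@i["mount"])
def cloud(c,d,mask,pose=None):
    K,P=cam(c); P=P if pose is None else pose
    v,u=np.nonzero(mask&(d>0)); z=d[v,u]
    return (np.c_[(u-K[0,2])*z/K[0,0],(v-K[1,2])*z/K[1,1],z]@P[:3,:3].T+P[:3,3])
E
python3 - <<'E'
from look import *
for c in ["top","side"]:
    p,d=vision.capture(c)
    for l in ["speed_stand","run_stand"]:
        for r in finder.outline_of(c,l)[:4]:
            q=cloud(c,d,r["mask"]); q=q[(q[:,2]<72)&(q[:,2]>4)]
            if len(q)>20: print(c,l,round(r["confidence"],2),cv2.minAreaRect(q[:,:2].astype(np.float32)))
print(np.round(vision.camera_info("wrist")["mount"],2).tolist(),vision.camera_info("wrist")["mtx"].tolist())
for w in ([181,-650,330],[430,-420,330],[480,-100,330],[482,181,330]): print(w,delta(w,4 if w[1]>0 else 15.57))
E
```

```text
top speed_stand 0.98 ((545.5047607421875, 187.62167358398438), (181.40753173828125, 110.82345581054688), 5.992898941040039)
top speed_stand 0.97 ((314.60296630859375, 275.81768798828125), (179.73306274414062, 111.13597106933594), 7.135267734527588)
top speed_stand 0.88 ((270.623046875, -288.0833435058594), (180.79351806640625, 111.05194091796875), 20.082246780395508)
top speed_stand 0.31 ((477.3906555175781, -0.47753143310546875), (171.12608337402344, 17.395973205566406), 3.244344472885132)
top run_stand 0.58 ((538.9607543945312, -151.47515869140625), (220.43673706054688, 111.10247802734375), 18.808719635009766)
top run_stand 0.28 ((476.7526550292969, 0.6578340530395508), (17.630571365356445, 162.84652709960938), 89.71295166015625)
side speed_stand 0.81 ((549.0802612304688, 139.58172607421875), (177.95387268066406, 212.33868408203125), 5.797385215759277)
side speed_stand 0.77 ((264.7591857910156, -338.33612060546875), (225.54180908203125, 211.30897521972656), 18.9885311126709)
side speed_stand 0.63 ((321.3222351074219, 231.17745971679688), (182.63400268554688, 204.3699951171875), 8.358405113220215)
side run_stand 0.86 ((552.2155151367188, -188.3294677734375), (220.8029327392578, 195.76007080078125), 19.800037384033203)
[[-0.0, -0.96, -0.29, 80.08], [1.0, -0.0, 0.0, 0.35], [-0.0, -0.29, 0.96, -194.66], [0.0, 0.0, 0.0, 1.0]] [[324.1964839328677, 0.0, 253.5488003941161], [0.0, 324.1964839328677, 189.1337726091241], [0.0, 0.0, 1.0]]
[181, -650, 330] [-0.01, -0.03, -14.07, -0.0, 0.0, 0.0]
[430, -420, 330] [30.15, -15.5, -14.07, -0.0, 0.0, 0.0]
[480, -100, 330] [43.55, -44.98, -14.07, -0.0, 0.0, 0.0]
[482, 181, 330] [51.29, -72.0, -14.07, -0.0, 0.0, 11.57]
```

Emit:
play_rows --pt "0 0 -4" --pt "0 0 -8" --pt "0 0 -12" --pt "2 -1 -14" --pt "6 -3 -14" --pt "10 -5 -14" --pt "14 -7 -14" --pt "18 -9 -14" --gripper 0

```text
schema error: expected 6 numbers
```

Emit:
play_rows --pt "3.5 -2 0" --pt "7 -4 0" --pt "10 -6.5 0" --pt "12 -10 0" --pt "14 -13.5 0" --pt "16 -17 0" --pt "18 -20.5 0" --pt "20 -24 0"

```text
schema error: expected 6 numbers
```

Emit:
play_rows --pt "1 -4 0" --pt "2.5 -8 0" --pt "4 -11.5 0" --pt "5.5 -15 0" --pt "7 -18.5 0" --pt "8.5 -22 0" --pt "10 -25.5 0" --pt "11.5 -29 0"

```text
schema error: expected 6 numbers
```

```bash
python3 - <<'E'
from look import *
print(monitor.state()["time_s"],T()[:3,3],delta([482,181,330],6),delta([482,181,300],6))
E
```

```text
1.0 [ 181.2000276  -650.22270729  189.28264447] [51.29, -72.0, -14.07, -0.0, 0.0, 9.57] [51.29, -72.0, -11.07, -0.0, 0.0, 9.57]
```

Emit:
play_rows --pt "0 0 -4 0 0 0" --pt "0 0 -8 0 0 0" --pt "0 0 -12 0 0 0" --pt "2 -1 -14 0 0 0" --pt "6 -3 -14 0 0 0" --pt "10 -5 -14 0 0 0" --pt "14 -7 -14 0 0 0" --pt "18 -9 -14 0 0 0" --gripper 0

```text
time_s: 1.67
tool_pos: [322.3, -522.0, 329.5]
tool_rot: [180.0, -0.0, 15.5]
wrist_force: [0.8, -0.7, -0.4]
opening: 93.0
grasp_force: 0.0
```

Emit:
play_rows --pt "3.5 -2 0 0 0 0" --pt "7 -4 0 0 0 0" --pt "10 -6.5 0 0 0 0" --pt "12 -10 0 0 0 0" --pt "14 -13.5 0 0 0 0" --pt "16 -17 0 0 0 0" --pt "18 -20.5 0 0 0 0" --pt "20 -24 0 0 0 0"

```text
time_s: 2.33
tool_pos: [449.6, -236.6, 329.5]
tool_rot: [180.0, -0.0, 15.6]
wrist_force: [0.1, -0.6, 1.2]
opening: 93.1
grasp_force: 0.0
```

Emit:
play_rows --pt "1 -4 0 0 0 0" --pt "2.5 -8 0 0 0 0" --pt "4 -11.5 0 0 0 0" --pt "5.5 -15 0 0 0 0" --pt "7 -18.5 0 0 0 0" --pt "8.5 -22 0 0 0 0" --pt "10 -25.5 0 0 0 0" --pt "11.5 -29 0 0 0 0"

```text
time_s: 3.0
tool_pos: [482.2, 73.7, 329.7]
tool_rot: [180.0, -0.0, 15.6]
wrist_force: [1.1, -0.9, -0.7]
opening: 93.1
grasp_force: 0.0
```

```bash
python3 - <<'E'
from look import *
print(monitor.state()["time_s"],T()[:3,3],delta([482,181,330],6),delta([482,181,300],6))
E
```

```text
3.0 [482.21842485  73.65660706 329.67456387] [2.86, -10.35, -0.03, 0.01, -0.05, 9.58] [2.86, -10.35, 2.97, 0.01, -0.05, 9.58]
```

Emit:
play_rows --pt "1 -3.5 0 0 0 4" --pt "2 -7 2 0 0 8" --pt "2.9 -10.3 5 0 0 9.6" --pt "2.9 -10.3 7 0 0 9.6" --pt "2.9 -10.3 7 0 0 9.6"

```text
time_s: 3.42
tool_pos: [481.3, 179.9, 254.7]
tool_rot: [179.9, 0.3, 6.1]
wrist_force: [0.2, -0.1, -1.4]
opening: 92.6
grasp_force: 0.0
```

```bash
python3 - <<'E'
from look import *
P=cam("wrist")[1]; p,d=vision.capture("wrist"); cv2.imwrite("pics/w1.png",p[:,:,::-1])
for l in ["speed_stand","speed_grip","preset_tip"]:
    print(l,[(np.round(r["xyz"]).tolist(),round(r["confidence"],2)) for r in finder.pinpoint("wrist",l)[:3]])
r=finder.outline_of("wrist","speed_stand")
if r:
    q=cloud("wrist",d,r[0]["mask"],P); q=q[(q[:,2]<72)&(q[:,2]>4)]; print(cv2.minAreaRect(q[:,:2].astype(np.float32)))
print(T()[:3,3])
E
```

```text
speed_stand [([547.0, 187.0, -3.0], 0.6), ([312.0, 273.0, -1.0], 0.58)]
speed_grip [([488.0, 181.0, 171.0], 0.96), ([312.0, 274.0, 190.0], 0.66)]
preset_tip [([578.0, 214.0, 148.0], 0.86)]
((545.1610717773438, 185.1005096435547), (180.1233367919922, 110.10197448730469), 5.61694860458374)
[483.40340209 177.95156419 261.40902427]
```

View pics/w1.png

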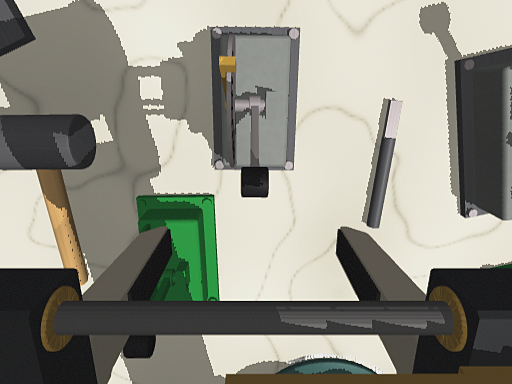

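Wrist view: grip at px (255,182), brass head at (228,67), and the stand is clear of the fingers. The lever reads about -0.56 rad and the hand about +0.465.

```bash
cat >> look.py <<'E'
S0=np.array([545.5,186,0]); SY=5.8
R0=np.array([539,-151.5,0]); RY=18.8
def sp(x,y,z,o=S0,yw=SY): return o+Ro.from_euler("z",yw,degrees=True).apply([x,y,z])
E
python3 - <<'E'
from look import *
M=T(); a0=-.559
for a in (-.559,):
    print(delta(sp(115*np.sin(a),0,75+115*np.cos(a)-15),SY))
M[:3,3]=0; M[:3,:3]=Ro.from_euler("xyz",[180,0,SY],degrees=True).as_matrix()
for a in np.linspace(a0,.465,9): print(round(a,2),round(11.5*(np.sin(a)-np.sin(a0)),2),round(-11.5*(np.cos(a)-np.cos(a0)),2))
E
```

```text
[0.13, -0.17, 10.39, -0.02, -0.14, 0.11]
-0.56 0.0 -0.0
-0.43 1.29 -0.7
-0.3 2.67 -1.23
-0.18 4.1 -1.57
-0.05 5.56 -1.74
0.08 7.03 -1.71
0.21 8.48 -1.5
0.34 9.9 -1.1
0.46 11.26 -0.53
```

Emit:
play_rows --pt "0.1 -0.2 3.5 0 0 0" --pt "0.1 -0.2 7 0 0 0" --pt "0.1 -0.2 10.4 0 0 0" --pt "0.1 -0.2 10.4 0 0 0" --pt "0.1 -0.2 10.4 0 0 0"

```text
time_s: 4.08
tool_pos: [483.6, 180.1, 156.1]
tool_rot: [180.0, 0.0, 5.9]
wrist_force: [0.1, 0.8, 1.6]
opening: 93.3
grasp_force: 0.0
```

Emit:
play_rows --pt "0 0 0 0 0 0" --pt "0 0 0 0 0 0" --pt "0 0 0 0 0 0" --pt "0 0 0 0 0 0" --pt "0 0 0 0 0 0" --pt "0 0 0 0 0 0" --pt "0 0 0 0 0 0" --pt "0 0 0 0 0 0" --gripper 1 --force 15

```text
time_s: 4.75
tool_pos: [483.6, 180.8, 155.4]
tool_rot: [-180.0, 0.0, 6.0]
wrist_force: [-0.1, -0.8, -0.7]
opening: 44.0
grasp_force: 0.0
```

Emit:
play_rows --pt "0 0 0 0 0 0" --pt "0 0 0 0 0 0" --pt "0 0 0 0 0 0" --pt "0 0 0 0 0 0" --pt "0 0 0 0 0 0" --pt "0 0 0 0 0 0"

```text
time_s: 5.25
tool_pos: [483.7, 179.8, 155.3]
tool_rot: [179.9, 0.0, 5.9]
wrist_force: [0.4, -7.7, 0.8]
opening: 22.5
grasp_force: 15.0
```

Emit:
play_rows --pt "1.3 0 -0.7 0 0 0" --pt "2.7 0 -1.2 0 0 0" --pt "4.1 0 -1.6 0 0 0" --pt "5.6 0 -1.75 0 0 0" --pt "7 0 -1.7 0 0 0" --pt "8.5 0 -1.5 0 0 0" --pt "9.9 0 -1.1 0 0 0" --pt "11.2 0 -0.55 0 0 0"

```text
time_s: 5.92
tool_pos: [595.9, 192.6, 160.9]
tool_rot: [-180.0, -0.0, 6.0]
wrist_force: [-0.0, 0.4, -0.2]
opening: 0.6
grasp_force: 0.0
```

Emit:
play_rows --pt "0 0 0 0 0 0" --pt "0 0 0 0 0 0"

```text
time_s: 6.08
tool_pos: [594.8, 192.4, 160.2]
tool_rot: [180.0, 0.1, 6.0]
wrist_force: [0.1, 0.5, 0.2]
opening: 0.4
grasp_force: 0.0
```

```bash
cat > meas.py <<'E'
from look import *
import sys
n=sys.argv[1]
P=cam("wrist")[1]; p,d=vision.capture("wrist"); cv2.imwrite(f"pics/{n}.png",p[:,:,::-1])
loc=lambda w: Ro.from_euler("z",-SY,degrees=True).apply(np.atleast_2d(w)-S0)
for l in ["speed_grip","preset_tip"]:
    for c in ["wrist","side","top"]:
        if c!="wrist" and l=="speed_grip" or c=="side": vision.capture(c)
        for r in finder.pinpoint(c,l)[:3]:
            x=loc(r["xyz"])[0]
            if np.linalg.norm(x[:2])<120: print(l,c,np.round(x),round(r["confidence"],2),"ang",round(np.arctan2(x[0],x[2]-75),3))
q=cloud("wrist",d,np.ones(d.shape,bool),P); v,u=np.nonzero(d>0); col=p[v,u].astype(int); L=loc(q)
a=np.arctan2(L[:,0],L[:,2]-75); r=np.hypot(L[:,0],L[:,2]-75)
near=(abs(L[:,0])<90)&(L[:,2]>80)
br=near&(col[:,0]>col[:,2]*1.8)&(col[:,0]>90)&(r>70)&(abs(L[:,1]-24)<14)
bar=near&(abs(L[:,1])<9)&(r>35)&(r<100)
for nm,m in (("brass",br),("bar",bar)):
    if m.sum(): print(nm,m.sum(),np.round(L[m].mean(0),1),"ang med",round(np.median(a[m]),3),"lo/hi",np.round(np.percentile(a[m],[5,95]),3),"y",np.round(np.percentile(L[m,1],[5,95]),1),"r",np.round(np.percentile(r[m],[5,95]),1))
print(monitor.state()["time_s"],T()[:3,3])
E
python3 meas.py w2
```

```text
speed_grip wrist [-29.   3. 186.] 0.8 ang -0.252
speed_grip side [-35.   1. 186.] 0.52 ang -0.308
preset_tip side [ 37.  21. 152.] 0.67 ang 0.453
preset_tip top [ 41.  21. 152.] 0.41 ang 0.496
brass 234 [ 40.4  23.6 156.2] ang med 0.464 lo/hi [0.419 0.501] y [17.  29.4] r [88.  90.6]
bar 25 [-14.2   0.7 147.5] ang med -0.194 lo/hi [-0.203 -0.186] y [0.3 1.1] r [68.3 79. ]
6.5833 [594.88918439 192.46689691 161.0885106 ]
```

View pics/w2.png

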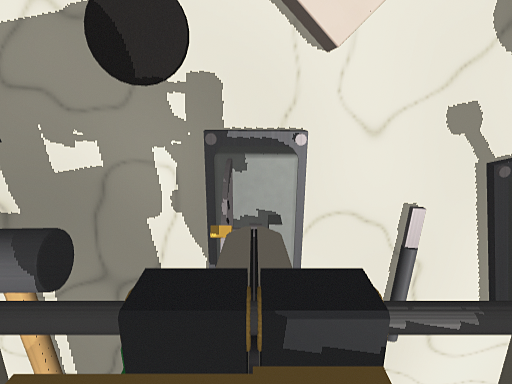

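The wrist view shows the fingers shut at (254,260): the grip slipped out on the way, leaving the lever at about -0.27. The brass head measures 0.464. I'll regrip deeper, harder and slower.

Emit:
play_rows --pt "0 0 -3 0 0 0" --pt "0 0 -6.5 0 0 0" --pt "-4 0 -6.5 0 0 0" --pt "-8 0 -6.5 0 0 0" --pt "-8 0 -6.5 0 0 0" --pt "-8 0 -6.5 0 0 0" --pt "-8 0 -6.5 0 0 0" --pt "-8 0 -6.5 0 0 0" --gripper 0.2 --force 45

```text
time_s: 7.25
tool_pos: [516.1, 184.2, 225.6]
tool_rot: [180.0, 0.0, 6.0]
wrist_force: [0.4, 0.6, 0.8]
opening: 49.5
grasp_force: 0.0
```

```bash
python3 meas.py w3; python3 - <<'E'
from look import *
print(delta(sp(-31,0,168),SY),monitor.state()["opening"])
E
```

```text
speed_grip wrist [-26.   1. 182.] 0.91 ang -0.24
speed_grip side [-34.   1. 186.] 0.71 ang -0.297
speed_grip top [-31.  -1. 182.] 0.39 ang -0.283
preset_tip side [ 37.  24. 151.] 0.5 ang 0.45
brass 417 [ 16.6  24.8 271. ] ang med 0.011 lo/hi [-0.021  0.495] y [17.2 28.3] r [ 88.6 285.1]
bar 306 [-12.9  -0.7 142.3] ang med -0.19 lo/hi [-0.212 -0.129] y [-4.3  3. ] r [39.  94.5]
7.75 [515.50323049 184.12961283 225.80956481]
[-0.1, 0.12, 5.78, 0.0, 0.01, 0.17] 74.20334510525662
```

Emit:
play_rows --pt "0 0 3 0 0 0" --pt "-0.1 0 5.8 0 0 0" --pt "-0.1 0 5.8 0 0 0" --pt "-0.1 0 5.8 0 0 0"

```text
time_s: 8.08
tool_pos: [513.9, 183.9, 167.4]
tool_rot: [180.0, 0.1, 6.0]
wrist_force: [-0.0, 0.5, 1.0]
opening: 74.6
grasp_force: 0.0
```

Emit:
play_rows --pt "0 0 0 0 0 0" --pt "0 0 0 0 0 0" --pt "0 0 0 0 0 0" --pt "0 0 0 0 0 0" --pt "0 0 0 0 0 0" --pt "0 0 0 0 0 0" --pt "0 0 0 0 0 0" --pt "0 0 0 0 0 0" --gripper 1 --force 45

```text
time_s: 8.75
tool_pos: [514.5, 183.9, 167.9]
tool_rot: [180.0, -0.0, 6.0]
wrist_force: [0.6, -13.0, 0.6]
opening: 26.2
grasp_force: 7.1
```

Emit:
play_rows --pt "0 0 0 0 0 0" --pt "0 0 0 0 0 0" --pt "0 0 0 0 0 0"

```text
time_s: 9.0
tool_pos: [514.6, 182.8, 167.9]
tool_rot: [179.9, 0.0, 5.9]
wrist_force: [0.2, -9.9, 1.5]
opening: 21.8
grasp_force: 45.0
```

```bash
python3 - <<'E'
from look import *
a0=-.272
for a in np.linspace(a0,.465,17): print(round(a,2),round(11.5*(np.sin(a)-np.sin(a0)),2),round(-11.5*(np.cos(a)-np.cos(a0)),2))
E
```

```text
-0.27 0.0 -0.0
-0.23 0.51 -0.13
-0.18 1.03 -0.24
-0.13 1.56 -0.32
-0.09 2.08 -0.38
-0.04 2.61 -0.41
0.0 3.14 -0.42
0.05 3.67 -0.41
0.1 4.2 -0.37
0.14 4.72 -0.31
0.19 5.25 -0.22
0.23 5.76 -0.11
0.28 6.28 0.03
0.33 6.78 0.19
0.37 7.28 0.37
0.42 7.77 0.57
0.46 8.25 0.8
```

Emit:
play_rows --pt "0.5 0.1 -0.13 0 0 0" --pt "1.0 0.1 -0.24 0 0 0" --pt "1.55 0.1 -0.32 0 0 0" --pt "2.1 0.1 -0.38 0 0 0" --pt "2.6 0.1 -0.41 0 0 0" --pt "3.15 0.1 -0.42 0 0 0" --pt "3.7 0.1 -0.41 0 0 0" --pt "4.2 0.1 -0.37 0 0 0"

```text
time_s: 9.67
tool_pos: [557.0, 186.9, 171.9]
tool_rot: [179.9, 0.0, 5.9]
wrist_force: [-1.2, -7.3, 4.3]
opening: 21.7
grasp_force: 45.0
```

Emit:
play_rows --pt "0.5 0 0.06 0 0 0" --pt "1.05 0 0.15 0 0 0" --pt "1.55 0 0.26 0 0 0" --pt "2.1 0 0.4 0 0 0" --pt "2.6 0 0.56 0 0 0" --pt "3.1 0 0.74 0 0 0" --pt "3.55 0 0.94 0 0 0" --pt "4.05 0 1.17 0 0 0"

```text
time_s: 10.33
tool_pos: [598.7, 191.1, 162.2]
tool_rot: [180.0, -0.3, 5.9]
wrist_force: [3.5, -7.0, 15.6]
opening: 21.2
grasp_force: 45.0
```

```bash
python3 meas.py w4
```

```text
speed_grip wrist [ 48.   3. 180.] 0.75 ang 0.429
speed_grip side [ 38.   1. 182.] 0.6 ang 0.34
speed_grip top [ 46.   2. 181.] 0.4 ang 0.412
preset_tip side [ 2. -3.  1.] 0.51 ang 3.119
preset_tip side [ 37.  25. 150.] 0.39 ang 0.452
preset_tip top [ 42.  23. 150.] 0.48 ang 0.508
brass 209 [ 79.7  12.2 286.8] ang med 0.359 lo/hi [0.331 0.479] y [10.7 26.4] r [108.9 236.2]
10.8333 [598.59051473 191.10848105 162.04257881]
```

Emit:
play_rows --pt "0 0 0 0 0 0" --pt "0 0 0 0 0 0" --pt "0 0 0 0 0 0" --pt "0 0 0 0 0 0" --pt "-3 0 -3 0 0 0" --pt "-6 0 -6 0 0 0" --pt "-9 0 -9 0 0 0" --pt "-9 0 -9 0 0 0" --gripper 0.2

```text
time_s: 11.5
tool_pos: [505.2, 182.6, 256.5]
tool_rot: [-179.9, -0.4, 6.0]
wrist_force: [0.1, -0.9, 0.9]
opening: 70.2
grasp_force: 0.0
```

```bash
python3 meas.py w5
```

```text
speed_grip wrist [ 50.  -1. 177.] 0.89 ang 0.454
speed_grip side [ 39.  -1. 179.] 0.55 ang 0.362
preset_tip wrist [ 39.  23. 147.] 0.64 ang 0.493
preset_tip side [ 38.  24. 150.] 0.4 ang 0.465
brass 379 [  5.9  31.5 306.4] ang med -0.031 lo/hi [-0.056  0.494] y [17.9 36.9] r [ 88.8 316.6]
bar 174 [ 20.2  -0.8 138.3] ang med 0.31 lo/hi [0.242 0.334] y [-4.4  2.9] r [39.4 89.3]
12.0 [507.27268349 182.21822384 248.93674516]
```

View pics/w5.png

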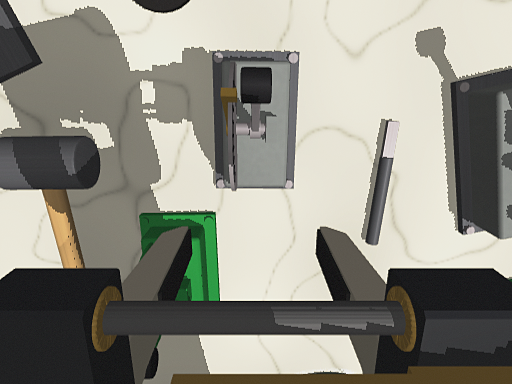

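The lever grip is now at px (256,85) and the brass head at (229,95). I'll do a precise fit of bar, grip and head.

```bash
cat > fit.py <<'E'
from look import *
from scipy.optimize import least_squares
loc=lambda w: Ro.from_euler("z",-SY,degrees=True).apply(np.atleast_2d(w)-S0)
def run(c):
    P=cam(c)[1]; p,d=vision.capture(c); K,_=cam(c)
    q=cloud(c,d,np.ones(d.shape,bool),P); v,u=np.nonzero(d>0); col=p[v,u].astype(int); L=loc(q)
    camL=loc(P[:3,3])[0]
    x,y,z=L.T; z=z-75; r=np.hypot(x,z); a=np.arctan2(x,z); ok=(abs(x)<100)&(z>5)&(z<130)
    def offs(m,h,dim):
        # face seen is at +-h from the axis
        n=np.array([np.cos(np.median(a[m])),-np.sin(np.median(a[m]))]); s=np.sign(n@(camL[[0,2]]-np.array([0,75])-np.array([x[m].mean(),z[m].mean()])))
        f=least_squares(lambda t:x[m]*np.cos(t[0])-z[m]*np.sin(t[0])-s*h,[np.median(a[m])],loss="soft_l1"); return f.x[0],s
    m=ok&(abs(y)<3.2)&(r>40)&(r<95)
    if m.sum()>10: print(c,"bar",m.sum(),offs(m,6,0))
    m=ok&(abs(y)<8)&(r>97)&(r<135)&(col.max(1)<70)
    if m.sum()>10:
        f=least_squares(lambda t:np.hypot(x[m]-t[0],z[m]-t[1])-14,[x[m].mean(),z[m].mean()-10],loss="soft_l1"); print(c,"grip",m.sum(),np.round(f.x,1),"ang",np.arctan2(*f.x),"r",np.hypot(*f.x),"cost",f.cost)
        f=least_squares(lambda t:np.hypot(x[m]-115*np.sin(t[0]),z[m]-115*np.cos(t[0]))-14,[.4],loss="soft_l1"); print("   r fixed ang",f.x)
    br=ok&(col[:,0]>col[:,2]*1.6)&(col[:,0]>60)&(r>45)&(r<100)&(abs(y-24)<14)
    if br.sum(): 
        for lo,hi in ((45,76),(76,100)):
            m=br&(r>lo)&(r<hi)
            if m.sum(): print(c,"brass",lo,m.sum(),"xz",np.round([x[m].mean(),z[m].mean()],1),"ang",np.median(a[m]),np.percentile(a[m],[3,97]),"rmax",np.percentile(r[m],97))
import sys
for c in sys.argv[1:]: run(c)
E
python3 fit.py wrist side top
```

```text
wrist bar 128 (np.float64(0.3995140733385349), np.float64(-1.0))
wrist grip 813 [ 44.5 105. ] ang 0.4007075827457079 r 114.06545572397448 cost 117.73650796114845
   r fixed ang [0.40376817]
wrist brass 45 56 xz [24.8 57.4] ang 0.40828865759049515 [0.38372407 0.4462741 ] rmax 75.58388826785544
wrist brass 76 242 xz [37.5 78.8] ang 0.4341483951461481 [0.4075962  0.50346971] rmax 90.44548629590024
side bar 37 (np.float64(0.4478286628539479), np.float64(-1.0))
side grip 44 [ 44.1 107.1] ang 0.39040346532103465 r 115.81715951934162 cost 27.395207578997493
   r fixed ang [0.38855219]
side brass 45 25 xz [26.8 54.2] ang 0.44534514623720856 [0.38729861 0.61197095] rmax 74.46326629594746
side brass 76 18 xz [38.  78.4] ang 0.46118855243839396 [0.39783148 0.49168726] rmax 92.6216890521905
```

```bash
python3 - <<'E'
from look import *
print(delta(sp(44.8,-.5,163),SY),monitor.state()["opening"]); a0,a=.40,.462
print(11.5*(np.sin(a)-np.sin(a0)),-11.5*(np.cos(a)-np.cos(a0)))
E
```

```text
[8.34, 0.09, 8.65, 0.0, 0.03, 0.17] 74.33436129016388
0.6476912764545584 0.29782911834321574
```

Emit:
play_rows --pt "4 0.1 1.5 0 0 0" --pt "8 0.1 3 0 0 0" --pt "8.3 0.1 6 0 0 0" --pt "8.3 0.1 8.6 0 0 0" --pt "8.3 0.1 8.6 0 0 0" --pt "8.3 0.1 8.6 0 0 0"

```text
time_s: 12.65
tool_pos: [589.2, 189.7, 163.2]
tool_rot: [180.0, 0.1, 6.0]
wrist_force: [-0.4, 0.5, 1.3]
opening: 74.0
grasp_force: 0.0
```

Emit:
play_rows --pt "0 0 0 0 0 0" --pt "0 0 0 0 0 0" --pt "0 0 0 0 0 0" --pt "0 0 0 0 0 0" --pt "0 0 0 0 0 0" --pt "0 0 0 0 0 0" --pt "0 0 0 0 0 0" --pt "0 0 0 0 0 0" --gripper 1 --force 45

```text
time_s: 13.32
tool_pos: [589.7, 189.9, 163.9]
tool_rot: [-180.0, -0.0, 6.0]
wrist_force: [-0.9, -0.0, 0.7]
opening: 26.0
grasp_force: 0.0
```

Emit:
play_rows --pt "0 0.1 0 0 0 0" --pt "0 0.1 0 0 0 0" --pt "0 0.1 0 0 0 0" --pt "0.2 0.1 0.1 0 0 0" --pt "0.4 0.1 0.2 0 0 0" --pt "0.6 0.1 0.28 0 0 0" --pt "0.7 0.1 0.32 0 0 0" --pt "0.7 0.1 0.32 0 0 0"

```text
time_s: 13.98
tool_pos: [597.0, 190.5, 160.8]
tool_rot: [-179.9, -0.0, 6.0]
wrist_force: [0.4, 7.0, 0.9]
opening: 20.9
grasp_force: 45.0
```

Emit:
play_rows --pt "0 0 0 0 0 0" --pt "0 0 0 0 0 0" --pt "0 0 0 0 0 0" --pt "0 0 0 0 0 0" --pt "0 0 -3 0 0 0" --pt "-4 0 -6 0 0 0" --pt "-8 0 -9 0 0 0" --pt "-8 0 -9 0 0 0" --gripper 0.2

```text
time_s: 14.65
tool_pos: [515.4, 181.1, 254.5]
tool_rot: [-180.0, -0.2, 6.0]
wrist_force: [0.0, -0.2, 1.4]
opening: 69.8
grasp_force: 0.0
```

```bash
python3 fit.py wrist side; python3 -c "
from look import *
print(monitor.state()['time_s'],delta(sp(44.8,-.5,163),SY))"
```

```text
wrist bar 141 (np.float64(0.4621223792250871), np.float64(-1.0))
wrist grip 735 [ 50.9 102. ] ang 0.46306980461482916 r 113.97834174499754 cost 112.4553673447156
   r fixed ang [0.46708108]
wrist brass 45 57 xz [26.8 56.4] ang 0.4069829810797419 [0.38132265 0.68812304] rmax 74.42848058354055
wrist brass 76 223 xz [37.3 78.8] ang 0.43243661711944775 [0.40835471 0.49818064] rmax 90.4262843156107
side bar 34 (np.float64(0.48875217941337307), np.float64(-1.0))
side grip 41 [ 50.9 103.5] ang 0.45744905241063594 r 115.30924816610008 cost 31.198041015479983
   r fixed ang [0.45617976]
side brass 45 25 xz [26.1 52.7] ang 0.44706899065947797 [0.3881044  0.58186456] rmax 73.48887600009995
side brass 76 23 xz [36.9 78. ] ang 0.43893506171853475 [0.39568024 0.48257791] rmax 92.20334721631924
14.75 [7.38, -0.09, 9.14, -0.05, -0.28, 0.19]
```

Lever at 0.463 against a hand at about 0.457, so they are in line. Next is the run stand.

```bash
python3 -c "
from look import *
for z in (280,124): print(delta(sp(-10,0,z,R0,RY),RY))"
```

```text
[-2.19, 33.56, -2.64, -0.02, -0.28, -12.81]
[-2.26, 33.57, 12.96, -0.02, -0.28, -12.81]
```

Emit:
play_rows --pt "-0.3 4 -2.5 0 0 0" --pt "-0.6 8 -2.5 0 0 -3" --pt "-0.9 12 -2.5 0 0 -6" --pt "-1.2 16 -2.5 0 0 -9" --pt "-1.5 20 -2.5 0 0 -12.8" --pt "-1.8 24 -2.5 0 0 -12.8" --pt "-2 28 -2.5 0 0 -12.8" --pt "-2.1 32 -2.5 0 0 -12.8" --gripper 0.2 --force 10

```text
time_s: 15.42
tool_pos: [529.5, -141.6, 274.8]
tool_rot: [-180.0, 0.0, 18.8]
wrist_force: [1.6, 0.0, 0.5]
opening: 74.2
grasp_force: 0.0
```

```bash
python3 - <<'E'
from look import *
P=cam("wrist")[1]; p,d=vision.capture("wrist"); cv2.imwrite("pics/w6.png",p[:,:,::-1])
loc=lambda w: Ro.from_euler("z",-RY,degrees=True).apply(np.atleast_2d(w)-R0)
for l in ["run_stand","catch_tab","run_handle"]:
    print(l,[(np.round(loc(r["xyz"])[0],1).tolist(),round(r["confidence"],2)) for r in finder.pinpoint("wrist",l)[:2]])
r=finder.outline_of("wrist","run_stand")
if r:
    q=cloud("wrist",d,r[0]["mask"],P); q=q[(q[:,2]<72)&(q[:,2]>4)]; print(cv2.minAreaRect(q[:,:2].astype(np.float32)))
L=loc(cloud("wrist",d,np.ones(d.shape,bool),P)); m=(abs(L[:,0]+10)<25)&(abs(L[:,1])<20)&(L[:,2]>143)&(L[:,2]<160)
print("tab",m.sum(),L[m].mean(0),L[m].min(0),L[m].max(0))
for z in (280,124): print(delta(sp(-10,0,z,R0,RY),RY))
print(T()[:3,3],monitor.state()["time_s"])
E
```

```text
run_stand [([0.3, -4.0, 2.5], 0.76)]
catch_tab [([-11.4, -6.2, 136.1], 0.78)]
run_handle [([105.2, -1.6, 208.0], 0.96)]
((538.6029052734375, -153.72874450683594), (219.02783203125, 110.0195541381836), 18.79767608642578)
tab 274 [-10.17543463  -1.9270275  149.59159308] [-18.53050786 -10.93122713 143.56254434] [ -3.00640269   6.66167155 152.22409131]
[-0.52, 1.46, -0.52, -0.05, 0.05, -0.07]
[-0.51, 1.48, 15.08, -0.05, 0.05, -0.07]
[ 529.79589088 -139.17621588  274.76542936] 15.6667
```

View pics/w6.png

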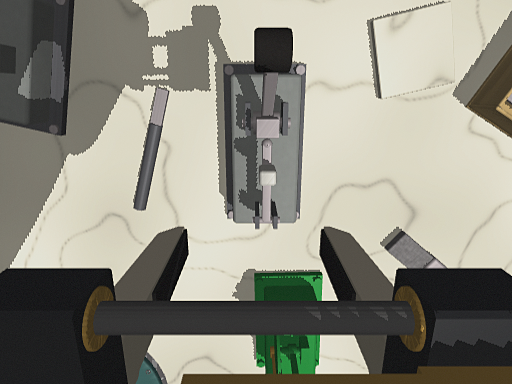

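Wrist view: catch tab at px (267,178), run handle at (273,50). The centre line lies 2 mm to -y of my estimate.

Emit:
play_rows --pt "-0.5 1.7 3 0 0 0" --pt "-0.5 1.7 6.5 0 0 0" --pt "-0.5 1.7 10 0 0 0" --pt "-0.5 1.7 13 0 0 0" --pt "-0.5 1.7 15.1 0 0 0" --pt "-0.5 1.7 15.1 0 0 0"

```text
time_s: 16.17
tool_pos: [528.7, -154.8, 119.8]
tool_rot: [-179.8, 0.3, 18.9]
wrist_force: [0.3, 0.4, -0.8]
opening: 74.3
grasp_force: 0.0
```

Emit:
play_rows --pt "0 0 0 0 0 0" --pt "0 0 0 0 0 0" --pt "0 0 0 0 0 0" --pt "0 0 0 0 0 0" --pt "0 0 0 0 0 0" --pt "0 0 0 0 0 0" --pt "0 0 0 0 0 0" --pt "0 0 0 0 0 0" --gripper 1 --force 15

```text
time_s: 16.83
tool_pos: [530.4, -156.9, 124.8]
tool_rot: [180.0, -0.0, 18.8]
wrist_force: [0.1, -0.2, -0.2]
opening: 25.5
grasp_force: 0.0
```

Emit:
play_rows --pt "0 0 0 0 0 0" --pt "0 0 0 0 0 0" --pt "0 0 0 0 0 0" --pt "0 0 0 0 0 0"

```text
time_s: 17.17
tool_pos: [530.4, -156.9, 124.6]
tool_rot: [-180.0, 0.0, 18.8]
wrist_force: [0.9, 0.1, 0.5]
opening: 1.9
grasp_force: 0.0
```

```bash
python3 - <<'E'
import numpy as np
# grasp point held (60,28) from the hinge
r=np.hypot(60,28);b=np.arctan2(28,60)
for t in np.linspace(0,2.0,17): print(round(t,2),round((r*np.cos(b+t)-60)/10,2),round(-(r*np.sin(b+t)-28)/10,2))
E
```

```text
0.0 0.0 -0.0
0.12 -0.4 -0.73
0.25 -0.88 -1.4
0.38 -1.44 -2.0
0.5 -2.08 -2.53
0.62 -2.77 -2.98
0.75 -3.52 -3.34
0.88 -4.3 -3.6
1.0 -5.11 -3.76
1.12 -5.94 -3.82
1.25 -6.77 -3.78
1.38 -7.58 -3.63
1.5 -8.37 -3.38
1.62 -9.12 -3.04
1.75 -9.82 -2.6
1.88 -10.47 -2.09
2.0 -11.04 -1.49
```

```bash
python3 - <<'E'
from look import *
p,d=vision.capture("wrist"); q,_=vision.capture("side")
print(monitor.state()["opening"],monitor.state()["grasp_force"])
a=cv2.resize(q[100:260,150:340],(475,400)); b=cv2.resize(p,(533,400))
cv2.imwrite("pics/c7.png",cv2.resize(np.hstack([a,b]),(800,317))[:,:,::-1])
print([(np.round(r["xyz"]),r["confidence"]) for r in finder.pinpoint("side","catch_tab")[:2]])
E
```

```text
0.10006315570198636 0.0
[(array([ 532., -158.,  135.]), 0.63), (array([ 716., -296.,   -1.]), 0.47)]
```

View pics/c7.png

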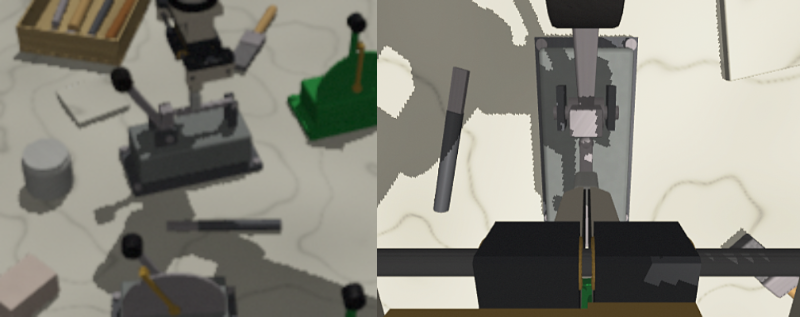

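```bash
sed -i 's/R0=np.array.*; RY/R0=np.array([539.4,-153.4,0]); RY/' look.py; python3 - <<'E'
from look import *
P=cam("wrist")[1]; p,d=vision.capture("wrist"); cv2.imwrite("pics/c8.png",cv2.resize(p[120:280,190:320],(650,600*650//650))[:,:,::-1])
loc=lambda w: Ro.from_euler("z",-RY,degrees=True).apply(np.atleast_2d(w)-R0)
K,_=cam("wrist")
for v in range(150,270,6):
    z=d[v,254]; w=P[:3,:3]@(np.linalg.inv(K)@[254,v,1]*z)+P[:3,3]; print(v,np.round(loc(w)[0]),p[v,254],end=" | ")
print(loc(T()[:3,3]))
E
```

```text
150 [ 37.  -1. 130.] [192 182 183] | 156 [ 33.  -1. 129.] [190 181 181] | 162 [ 30.  -1. 129.] [190 183 182] | 168 [ 24.  -1. 118.] [128 123 122] | 174 [ 20.  -1. 120.] [93 88 89] | 180 [ 16.  -1. 119.] [91 88 87] | 186 [ 12.  -1. 119.] [90 85 85] | 192 [  8.  -1. 119.] [197 187 188] | 198 [  4.  -1. 119.] [94 92 92] | 204 [ -0.  -1. 119.] [97 92 92] | 210 [ -3.  -1. 123.] [82 81 79] | 216 [ -3.  -1. 134.] [82 82 79] | 222 [ -2.  -1. 145.] [88 85 82] | 228 [ -4.  -1. 149.] [108 107 102] | 234 [ -3.  -1. 159.] [78 77 75] | 240 [ -3.  -1. 167.] [75 76 73] | 246 [ -3.  -1. 174.] [77 75 73] | 252 [ -3.  -1. 180.] [121 116 115] | 258 [ -5.  -1. 182.] [120 114 112] | 264 [ -7.  -1. 184.] [119 113 114] | [[ -9.66327074  -0.35960755 124.62873782]]
```

View pics/c8.png

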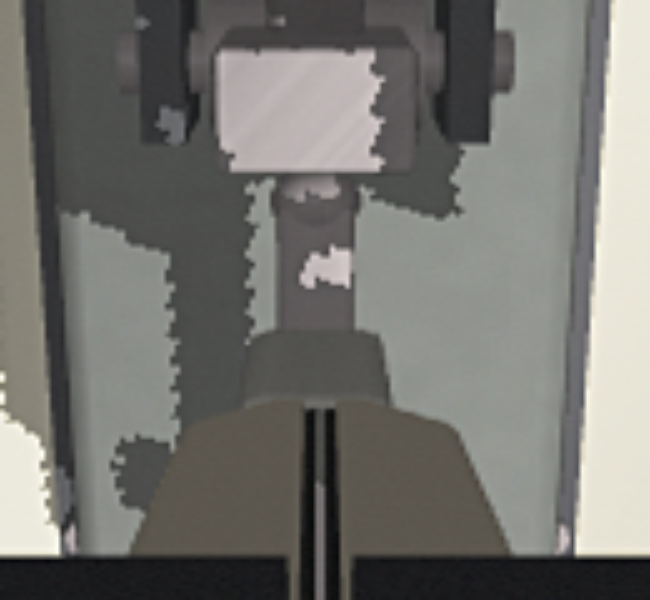

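The fingers are shut at crop (315,400) with nothing between them, and the strut is still level. I'll open, lift and check the tab.

Emit:
play_rows --pt "0 0 0 0 0 0" --pt "0 0 0 0 0 0" --pt "0 0 0 0 0 0" --pt "0 0 0 0 0 0" --pt "0 0 0 0 0 0" --pt "0 0 -4 0 0 0" --pt "0 0 -8 0 0 0" --pt "0 0 -8 0 0 0" --gripper 0.4

```text
time_s: 18.03
tool_pos: [532.2, -157.5, 212.5]
tool_rot: [179.7, -0.4, 18.8]
wrist_force: [1.0, -0.9, 1.4]
opening: 49.3
grasp_force: 0.0
```

Emit:
play_rows --pt "0 0 0 0 0 0" --pt "0 0 0 0 0 0"

```text
time_s: 18.2
tool_pos: [530.3, -156.8, 204.3]
tool_rot: [180.0, -0.0, 18.8]
wrist_force: [0.5, 0.1, -0.2]
opening: 55.1
grasp_force: 0.0
```

```bash
python3 - <<'E'
from look import *
P=cam("wrist")[1]; p,d=vision.capture("wrist"); cv2.imwrite("pics/c9.png",cv2.resize(p[90:384,60:452],(784,588))[:,:,::-1])
loc=lambda w: Ro.from_euler("z",-RY,degrees=True).apply(np.atleast_2d(w)-R0)
K,_=cam("wrist")
for v in range(100,300,6):
    z=d[v,254]; w=P[:3,:3]@(np.linalg.inv(K)@[254,v,1]*z)+P[:3,3]; print(v,np.round(loc(w)[0]),end=" | ")
print(loc(T()[:3,3]),monitor.state()["opening"])
for c in ("wrist","side"):
    vision.capture(c); print([(np.round(loc(r["xyz"])[0]),round(r["confidence"],2)) for r in finder.pinpoint(c,"catch_tab")[:2]])
E
```

```text
100 [ 64.  -1. 143.] | 106 [ 59.  -1. 135.] | 112 [ 54.  -1. 126.] | 118 [ 48.  -1. 116.] | 124 [ 45.  -1. 130.] | 130 [ 40.  -1. 128.] | 136 [ 35.  -1. 128.] | 142 [ 30.  -1. 130.] | 148 [ 23.  -1. 119.] | 154 [ 18.  -1. 121.] | 160 [ 12.  -1. 119.] | 166 [  7.  -1. 119.] | 172 [  2.  -1. 119.] | 178 [ -3.  -1. 123.] | 184 [ -3.  -1. 142.] | 190 [ -5.  -1. 151.] | 196 [-11.  -1. 150.] | 202 [-15.  -1. 151.] | 208 [-32.  -1. 119.] | 214 [-39.  -1. 118.] | 220 [-44.  -1. 120.] | 226 [-50.  -1. 120.] | 232 [-56.  -1. 121.] | 238 [-62.  -1. 120.] | 244 [-69.  -1. 119.] | 250 [-137.   -1.    1.] | 256 [-146.   -1.   -1.] | 262 [-156.   -1.   -0.] | 268 [-165.   -1.   -1.] | 274 [-173.   -1.    1.] | 280 [-184.   -1.   -1.] | 286 [-193.   -1.    1.] | 292 [-203.   -1.   -0.] | 298 [-211.   -1.    2.] | [[-9.91924004e+00 -1.45324754e-01  2.03575892e+02]] 55.38306808875262
[(array([-10.,   0., 136.]), 0.97)]
[(array([ -8.,  -2., 138.]), 0.6), (array([234., -19.,   1.]), 0.53)]
```

View pics/c9.png

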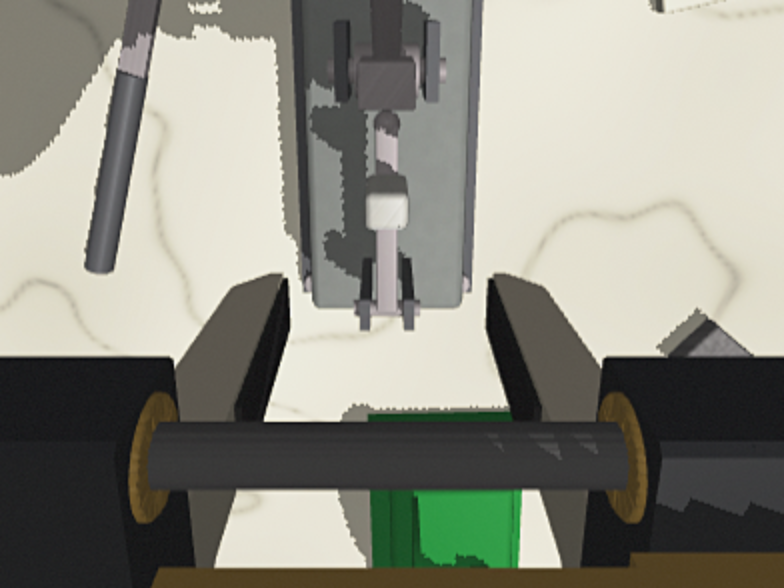

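The tab is still up at crop (387,205) and the catch is closed; the pads shut on it without holding. I'll pinch the strut in front of the tab instead.

Emit:
play_rows --pt "1.2 0.1 2 0 0 0" --pt "2.2 0.1 5 0 0 0" --pt "2.2 0.1 8 0 0 0" --pt "2.2 0.1 10.2 0 0 0" --pt "2.2 0.1 10.2 0 0 0" --pt "2.2 0.1 10.2 0 0 0"

```text
time_s: 18.95
tool_pos: [551.0, -150.5, 102.0]
tool_rot: [-179.9, 0.1, 18.8]
wrist_force: [-0.6, 0.2, 0.7]
opening: 55.8
grasp_force: 0.0
```

Emit:
play_rows --pt "0 0 0 0 0 0" --pt "0 0 0 0 0 0" --pt "0 0 0 0 0 0" --pt "0 0 0 0 0 0" --pt "0 0 0 0 0 0" --pt "0 0 0 0 0 0" --pt "0 0 0 0 0 0" --pt "0 0 0 0 0 0" --gripper 1 --force 25

```text
time_s: 19.62
tool_pos: [551.5, -150.7, 102.7]
tool_rot: [180.0, 0.0, 18.8]
wrist_force: [-0.7, 0.2, -0.3]
opening: 7.0
grasp_force: 0.0
```

Emit:
play_rows --pt "0 0 0 0 0 0" --pt "0 0 0 0 0 0" --pt "0 0 0 0 0 0"

```text
time_s: 19.87
tool_pos: [551.5, -150.7, 102.6]
tool_rot: [-180.0, 0.0, 18.8]
wrist_force: [-0.7, 0.8, 0.2]
opening: 0.5
grasp_force: 0.0
```

```bash
cat > tab.py <<'E'
from look import *
loc=lambda w: Ro.from_euler("z",-RY,degrees=True).apply(np.atleast_2d(w)-R0)
for c in ("side","top","wrist"):
    P=cam(c)[1]; p,d=vision.capture(c)
    print(c,[(np.round(loc(r["xyz"])[0]),round(r["confidence"],2)) for r in finder.pinpoint(c,"catch_tab")[:2]])
    for r in finder.outline_of(c,"catch_tab")[:1]:
        L=loc(cloud(c,d,r["mask"],P)); print("  mask",round(r["confidence"],2),len(L),np.round(np.percentile(L,[3,50,97],axis=0)).tolist())
s=monitor.state(); print(loc(s["tool_pos"]),s["opening"],s["grasp_force"],s["wrist_force"],s["time_s"])
E
python3 tab.py
```

```text
side [(array([ -8.,  -3., 134.]), 0.5), (array([235., -19.,   0.]), 0.32)]
  mask 0.5 145 [[-66.0, -138.0, 3.0], [-19.0, 4.0, 120.0], [16.0, 12.0, 144.0]]
top [(array([-10.,  -2., 138.]), 0.41)]
wrist [(array([-10.,  -1., 134.]), 0.8)]
  mask 0.89 297 [[-67.0, -5.0, 116.0], [19.0, -1.0, 119.0], [24.0, 5.0, 132.0]]
[[ 12.35208959  -1.36523248 102.66323813]] 0.5956353674783695 0.0 [ 0.48854452 -0.02580243  0.30689118] 20.3167
```

Emit:
play_rows --pt "-0.1 0 -0.7 0 0 0" --pt "-0.2 0 -1.5 0 0 0" --pt "-0.4 0 -2.2 0 0 0" --pt "-0.6 0 -3 0 0 0" --pt "-0.6 0 -3 0 0 0"

```text
time_s: 20.73
tool_pos: [546.3, -153.0, 135.1]
tool_rot: [179.9, -0.1, 18.8]
wrist_force: [0.7, -1.6, 0.5]
opening: 0.4
grasp_force: 0.0
```

```bash
python3 tab.py
```

```text
side [(array([ -9.,  -3., 135.]), 0.61)]
  mask 0.59 131 [[-62.0, -6.0, 109.0], [-18.0, 5.0, 121.0], [15.0, 12.0, 152.0]]
top [(array([ -7.,   0., 141.]), 0.61)]
wrist []
  mask 0.66 572 [[-3.0, -5.0, 116.0], [11.0, -0.0, 119.0], [23.0, 4.0, 121.0]]
[[  6.31129349  -1.28172455 132.35827035]] 0.6304774249195348 0.0 [-0.0703594   0.06433951 -0.29308276] 21.1833
```

Emit:
play_rows --pt "0 0 0.5 0 0 0" --pt "-0.7 0 0.5 0 0 0" --pt "-1.4 0 0.5 0 0 0" --pt "-2.1 0 0.5 0 0 0" --pt "-2.8 0 0.4 0 0 0" --pt "-3.5 0 0.2 0 0 0" --pt "-3.5 0 0.2 0 0 0"

```text
time_s: 21.77
tool_pos: [511.8, -164.5, 131.5]
tool_rot: [180.0, -0.0, 18.7]
wrist_force: [0.1, -0.4, 0.3]
opening: 0.6
grasp_force: 0.0
```

```bash
python3 tab.py
```

```text
side [(array([ -6.,  -0., 137.]), 0.6)]
  mask 0.65 140 [[139.0, 302.0, 130.0], [160.0, 315.0, 180.0], [175.0, 322.0, 194.0]]
top []
wrist [(array([-11.,  -3., 138.]), 0.77)]
  mask 0.91 1945 [[-35.0, -8.0, 117.0], [-3.0, -0.0, 134.0], [22.0, 8.0, 151.0]]
[[-28.52109501  -1.27910637 130.50806098]] 0.3710474052283537 0.0 [0.31445729 0.34894998 0.43122652] 22.2167
```

The fingers swept straight over the tab. With the earlier depth readings (finger ends at z≈149 while the TCP was at 124.6), this means the real fingertips sit about 25 mm behind the reported TCP. I'll repeat the tab grasp 24 mm deeper.

Emit:
play_rows --pt "0.9 0 0 0 0 0" --pt "1.85 0 0 0 0 0" --pt "1.85 0 0 0 0 0" --pt "1.85 0 0 0 0 0" --pt "1.85 0 0 0 0 0" --pt "1.85 0 1 0 0 0" --pt "1.85 0 2.9 0 0 0" --pt "1.85 0 2.9 0 0 0" --gripper 0.5

```text
time_s: 22.88
tool_pos: [528.7, -157.6, 97.9]
tool_rot: [-179.9, 0.2, 18.8]
wrist_force: [-0.5, -0.0, -0.7]
opening: 45.6
grasp_force: 0.0
```

Emit:
play_rows --pt "0 0 0 0 0 0" --pt "0 0 0 0 0 0" --pt "0 0 0 0 0 0" --pt "0 0 0 0 0 0" --pt "0 0 0 0 0 0" --pt "0 0 0 0 0 0" --pt "0 0 0 0 0 0" --gripper 1 --force 15

```text
time_s: 23.47
tool_pos: [530.1, -156.6, 102.3]
tool_rot: [-179.9, -0.0, 18.8]
wrist_force: [-4.4, 11.7, 4.7]
opening: 17.7
grasp_force: 15.0
```

Emit:
play_rows --pt "-0.35 0 -0.72 0 0 0" --pt "-0.78 0 -1.41 0 0 0" --pt "-1.3 0 -2.03 0 0 0" --pt "-1.89 0 -2.58 0 0 0" --pt "-2.55 0 -3.06 0 0 0" --pt "-3.25 0 -3.44 0 0 0" --pt "-4 0 -3.73 0 0 0" --pt "-4.78 0 -3.94 0 0 0"

```text
time_s: 24.13
tool_pos: [484.6, -172.1, 141.3]
tool_rot: [-179.9, -0.0, 18.8]
wrist_force: [-1.7, 11.2, -1.8]
opening: 18.0
grasp_force: 15.0
```

Emit:
play_rows --pt "-0.8 0 -0.08 0 0 0" --pt "-1.6 0 -0.11 0 0 0" --pt "-2.4 0 -0.02 0 0 0" --pt "-3.19 0 0.19 0 0 0" --pt "-3.95 0 0.5 0 0 0" --pt "-4.65 0 0.87 0 0 0" --pt "-5.3 0 1.35 0 0 0" --pt "-5.8 0 1.85 0 0 0"

```text
time_s: 24.8
tool_pos: [429.3, -191.0, 123.0]
tool_rot: [-179.9, -0.0, 18.8]
wrist_force: [-6.9, 11.6, 5.7]
opening: 17.3
grasp_force: 15.0
```

```bash
python3 tab.py
```

```text
side [(array([-108.,   -2.,  167.]), 0.59)]
  mask 0.63 125 [[-147.0, -189.0, 16.0], [-86.0, 5.0, 174.0], [-71.0, 11.0, 204.0]]
top []
wrist [(array([-107.,   -5.,  162.]), 0.79)]
  mask 0.63 3505 [[-118.0, -8.0, 126.0], [-86.0, -0.0, 177.0], [-69.0, 8.0, 207.0]]
[[-1.16343741e+02 -4.84232227e-02  1.22689425e+02]] 17.919431647072127 15.005238354206085 [-8.47345132  9.51068891  3.85720734] 25.25
```

The catch is at about 1.84 rad, past upright. I'll release it and lift straight up.

Emit:
play_rows --pt "0 0 0 0 0 0" --pt "0 0 0 0 0 0" --pt "0 0 0 0 0 0" --pt "0 0 0 0 0 0" --pt "0 0 -3 0 0 0" --pt "0 0 -6 0 0 0" --pt "0 0 -9 0 0 0" --pt "0 0 -12 0 0 0" --gripper 0.25

```text
time_s: 25.92
tool_pos: [429.9, -192.0, 244.1]
tool_rot: [180.0, -0.0, 18.8]
wrist_force: [0.7, -0.2, -0.8]
opening: 66.4
grasp_force: 0.0
```

Emit:
play_rows --pt "4 0 0 0 0 0" --pt "8 0 0 0 0 0" --pt "12 0 0 0 0 0" --pt "16 0 0 0 0 0" --pt "16 0 0 0 0 0" --pt "16 0 0 0 0 0"

```text
time_s: 26.42
tool_pos: [582.6, -139.8, 241.1]
tool_rot: [-179.9, 0.1, 18.9]
wrist_force: [-0.6, 0.0, 0.0]
opening: 69.9
grasp_force: 0.0
```

```bash
python3 tab.py; python3 - <<'E'
from look import *
loc=lambda w: Ro.from_euler("z",-RY,degrees=True).apply(np.atleast_2d(w)-R0)
for c in ("wrist","side"):
    vision.capture(c); print(c,[(np.round(loc(r["xyz"])[0],1),round(r["confidence"],2)) for r in finder.pinpoint(c,"run_handle")[:2]])
print(delta(sp(105,0,166,R0,RY),RY))
E
```

```text
side [(array([-129.,   -3.,  128.]), 0.56)]
  mask 0.63 329 [[-264.0, -339.0, 4.0], [-190.0, -250.0, 18.0], [-142.0, -198.0, 25.0]]
top []
  mask 0.37 480 [[-266.0, -341.0, 11.0], [-193.0, -255.0, 18.0], [-145.0, -201.0, 24.0]]
wrist [(array([-135.,   -2.,  130.]), 0.75)]
  mask 0.78 573 [[-255.0, -5.0, 12.0], [-123.0, -0.0, 152.0], [-70.0, 9.0, 174.0]]
[[ 43.57791733  -1.5545653  243.08086912]] 69.67333822572762 0.0 [ 0.31406245 -0.34271456 -0.37806317] 26.8667
wrist [(array([105.7,   3.3, 203.2]), 0.77)]
side [(array([106.3,  -2.2, 203.7]), 0.84)]
[6.11, -0.15, 7.67, 0.0, -0.01, -0.03]
```

The catch has fallen to its stop, with the tab at (-132, 129) as predicted. Next is gripping the run handle.

Emit:
play_rows --pt "3.5 -0.1 0 0 0 0" --pt "6.1 -0.1 1.5 0 0 0" --pt "6.1 -0.1 5 0 0 0" --pt "6.1 -0.1 7.7 0 0 0" --pt "6.1 -0.1 7.9 0 0 0" --pt "6.1 -0.1 7.9 0 0 0"

```text
time_s: 27.57
tool_pos: [638.3, -119.8, 162.5]
tool_rot: [-179.9, 0.1, 18.8]
wrist_force: [-0.1, 0.6, 1.5]
opening: 69.7
grasp_force: 0.0
```

Emit:
play_rows --pt "0 0 0 0 0 0" --pt "0 0 0 0 0 0" --pt "0 0 0 0 0 0" --pt "0 0 0 0 0 0" --pt "0 0 0 0 0 0" --pt "0 0 0 0 0 0" --pt "0 0 0 0 0 0" --pt "0 0 0 0 0 0" --gripper 1 --force 60

```text
time_s: 28.23
tool_pos: [638.9, -119.5, 163.7]
tool_rot: [-180.0, -0.0, 18.8]
wrist_force: [-1.1, 5.3, 2.9]
opening: 27.7
grasp_force: 60.0
```

Emit:
play_rows --pt "0 0 0 0 0 0" --pt "0 0 0 0 0 0"

```text
time_s: 28.4
tool_pos: [638.9, -119.5, 163.8]
tool_rot: [-180.0, -0.0, 18.8]
wrist_force: [-1.1, 5.4, 1.9]
opening: 27.8
grasp_force: 60.0
```

```bash
python3 - <<'E'
import numpy as np
for t in np.linspace(0,1.1,17): print(round(t,2),round(13.5*(np.sin(.5-t)-np.sin(.5)),2),round(-13.5*(np.cos(.5-t)-np.cos(.5)),2))
E
```

```text
0.0 0.0 -0.0
0.07 -0.83 -0.42
0.14 -1.68 -0.78
0.21 -2.56 -1.07
0.28 -3.46 -1.31
0.34 -4.37 -1.49
0.41 -5.29 -1.6
0.48 -6.22 -1.65
0.55 -7.15 -1.64
0.62 -8.07 -1.56
0.69 -8.99 -1.42
0.76 -9.89 -1.21
0.82 -10.78 -0.95
0.89 -11.65 -0.62
0.96 -12.5 -0.23
1.03 -13.31 0.21
1.1 -14.09 0.71
```

Emit:
play_rows --pt "-0.83 0 -0.42 0 0 0" --pt "-1.68 0 -0.78 0 0 0" --pt "-2.56 0 -1.07 0 0 0" --pt "-3.46 0 -1.31 0 0 0" --pt "-4.37 0 -1.49 0 0 0" --pt "-5.29 0 -1.6 0 0 0" --pt "-6.22 0 -1.65 0 0 0" --pt "-7.15 0 -1.64 0 0 0"

```text
time_s: 29.07
tool_pos: [571.6, -142.4, 179.6]
tool_rot: [-180.0, -0.1, 18.8]
wrist_force: [7.2, 6.3, -4.4]
opening: 27.4
grasp_force: 60.0
```

Emit:
play_rows --pt "-0.92 0 0.08 0 0 0" --pt "-1.84 0 0.22 0 0 0" --pt "-2.74 0 0.43 0 0 0" --pt "-3.63 0 0.69 0 0 0" --pt "-4.5 0 1.02 0 0 0" --pt "-5.35 0 1.41 0 0 0" --pt "-6.1 0 1.8 0 0 0" --pt "-6.1 0 1.8 0 0 0"

```text
time_s: 29.73
tool_pos: [513.3, -162.4, 163.8]
tool_rot: [180.0, -0.2, 18.8]
wrist_force: [-3.6, 9.0, 16.1]
opening: 26.7
grasp_force: 60.0
```

```bash
cat > run.py <<'E'
from look import *
loc=lambda w: Ro.from_euler("z",-RY,degrees=True).apply(np.atleast_2d(w)-R0)
for c in ("side","wrist","top"):
    vision.capture(c)
    for r in finder.pinpoint(c,"run_handle")[:2]:
        x=loc(r["xyz"])[0]; print(c,np.round(x,1),round(r["confidence"],2),"lean",np.round(np.arctan2(x[0]-40,x[2]-85),3))
P=cam("wrist")[1]; p,d=vision.capture("wrist"); L=loc(cloud("wrist",d,np.ones(d.shape,bool),P))
x=L[:,0]-40;z=L[:,2]-85;r=np.hypot(x,z);m=(abs(L[:,1])<4)&(r>50)&(r<112)&(z>30)&(abs(x)<90)
if m.any(): print("bar",m.sum(),np.round(np.percentile(np.arctan2(x,z)[m],[10,50,90]),3),"r",np.median(r[m]), "offs to axis from lean -.5",np.median(x[m]*np.cos(.5)+z[m]*np.sin(.5)))
s=monitor.state(); print(loc(s["tool_pos"]),s["opening"],s["grasp_force"],Ro.from_euler("z",-RY,degrees=True).apply(s["wrist_force"]),s["time_s"])
E
python3 run.py
```

```text
side [-10.5  -1.2 211.8] 0.59 lean -0.379
wrist [ -8.    1.  213.5] 0.8 lean -0.357
bar 719 [-0.309 -0.296 -0.263] r 86.39016178210494 offs to axis from lean -.5 17.492047540889796
[[-2.66290491e+01 -1.41078223e-01  1.64223214e+02]] 26.369794705871378 60.005791783332825 [-1.2219703   9.77909023 17.92290139] 30.0833
```

The lever is at -0.37 and the grip has crept about 17 mm in the pads. I'll finish by swinging the tool rigidly with the lever about its hinge.

Emit:
play_rows --pt "-0.16 0 0.14 0 1.25 0" --pt "-0.32 0 0.29 0 2.5 0" --pt "-0.48 0 0.44 0 3.75 0" --pt "-0.64 0 0.6 0 5 0" --pt "-0.8 0 0.76 0 6.25 0" --pt "-0.96 0 0.92 0 7.5 0" --pt "-1.1 0 1.08 0 8.75 0" --pt "-1.25 0 1.25 0 10 0"

```text
time_s: 30.75
tool_pos: [504.6, -165.5, 153.2]
tool_rot: [179.9, -10.6, 18.8]
wrist_force: [21.9, 21.6, 24.3]
opening: 26.9
grasp_force: 60.0
```

```bash
python3 run.py
```

```text
side [-28.8  -0.6 201.2] 0.78 lean -0.535
wrist [-26.3   2.2 205.8] 0.91 lean -0.502
top [158.8 331.8 149.1] 0.61 lean 1.076
top [-20.9   1.1 205.6] 0.53 lean -0.467
bar 665 [-0.458 -0.445 -0.411] r 86.83291352156047 offs to axis from lean -.5 4.853672986961847
[[-36.37023981  -0.25619026 153.53286423]] 26.78625071718479 59.96600031852722 [20.88671727 10.67386945 20.85870289] 31.1
```

Emit:
play_rows --pt "0 0 0 0 0 0" --pt "0 0 0 0 0 0" --pt "0 0 0 0 0 0" --pt "0 0 0 0 0 0" --pt "0 0 0 0 0 0" --pt "0 0 0 0 0 0" --pt "0 0 0 0 0 0" --pt "0 0 0 0 0 0"

```text
time_s: 31.77
tool_pos: [505.1, -165.4, 153.6]
tool_rot: [179.9, -10.6, 18.9]
wrist_force: [15.5, 15.6, 21.9]
opening: 26.9
grasp_force: 60.0
```

```bash
python3 run.py; python3 fit.py side top; python3 tab.py | head -5
```

```text
side [-25.7   3.1 200.1] 0.57 lean -0.518
wrist [-28.8   1.6 210.1] 0.62 lean -0.503
wrist [ -5.8 164.4  -0.8] 0.33 lean -2.651
top [-24.1   0.5 207.7] 0.65 lean -0.482
top [323.4 385.2  -4. ] 0.61 lean 1.875
bar 668 [-0.458 -0.443 -0.411] r 87.04053861525571 offs to axis from lean -.5 4.853187774765079
[[-36.34713112  -0.27621327 153.56911771]] 26.979131463366574 59.96628820896149 [20.08088439 10.29756402 21.13525692] 32.1167
side bar 32 (np.float64(0.48842779625400906), np.float64(-1.0))
side grip 46 [ 51.4 103.5] ang 0.46045789257942243 r 115.5663286206666 cost 65.94180948028034
   r fixed ang [0.45887976]
side brass 45 26 xz [27.7 54.5] ang 0.4508223292618888 [0.40238979 0.5879014 ] rmax 74.73229166818496
side brass 76 23 xz [37.2 79.4] ang 0.42842942509831095 [0.40391122 0.48993077] rmax 92.89827205050321
top bar 26 (np.float64(0.46971426796066795), np.float64(-1.0))
top grip 40 [ 50.8 103.1] ang 0.4579581614113924 r 114.89203549663115 cost 37.33019911242766
   r fixed ang [0.4582639]
top brass 45 6 xz [39.7 40.8] ang 0.7427261180662126 [0.44817004 1.20685188] rmax 65.32293790321036
top brass 76 23 xz [36.1 77. ] ang 0.4333892813866772 [0.38907056 0.50144327] rmax 91.26460746402475
side [(array([-132.,   -2.,  130.]), 0.52)]
  mask 0.57 128 [[-175.0, -154.0, 4.0], [-122.0, 4.0, 146.0], [-87.0, 12.0, 172.0]]
top [(array([-131.,   -1.,  131.]), 0.48), (array([166., 311., 179.]), 0.18)]
  mask 0.45 66 [[-142.0, -2.0, 131.0], [-127.0, 4.0, 153.0], [-106.0, 11.0, 174.0]]
wrist [(array([-134.,   -2.,  130.]), 0.56)]
```

Everything holds steady: the run lever is at its stop under load, the catch is over, and the speed lever is in line.

```bash
python3 -c "
from look import *
print(ctrl.hand_in())"
```

```text
the job is handed in; nothing more can be done
None
```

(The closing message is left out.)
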